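# Load the valve block onto the test nest's part-present pin

### The arm

A 6-joint arm with a two-finger parallel gripper is mounted at the origin on the work surface. World frame = base frame: x ahead of the robot, y to its left, z up, the work surface at z = 0. Lengths are in m, angles in rad, forces in N, time in s.
With the tool pointing down it reaches from about 0.375 to 0.9 m from the base axis. Payload 3.1 kg.
Tool frame: the origin (TCP) lies at the centre of the arm's flange, where the gripper is bolted on; the fingertips stand 173 mm ahead of it and the grasp point (between the pads) lies 155 mm ahead of it; z points along the fingers, y is the line along which they close (so a half turn about z gives the same grasp; the last joint's range is limited). The gripper opens to 85 mm and grips with 20 to 120 N. Pads are 22 mm wide; open, the fingers measure 114 mm over their backs; the gripper's body (76 mm by 85 mm) begins 54 mm behind the grasp point. The pads swing forward as they close: fully open they stand 13 mm farther back than shut.
Start: joints at [-1.28, 0.527, 1.433, -0, 1.181, -0.178], TCP at [0.283, -0.557, 0.405] pointing down, gripper open.
Joint ranges: [-3.08, 3.08], [-0.75, 2.2], [0.22, 2.44], [-1.43, 4.57], [0, 2.65], [-2.85, 2.85]. Speed limits (rad/s): [2.79, 2.79, 3.14, 3.14, 3.14, 3.14].

### API

Orientations are given as a unit quaternion [x, y, z, w].
In Python, from station import * gives the robot as it stands.
- The arm moves only by the shell command python3 -m jog 'ROWS' [OPENING] [FORCE]. ROWS is a JSON object of lists of equal length, an entry for each row: "linear": the shift along the world's x, y, z in mm, a list of three; "turn": the turn about the world's z in units of 5 degrees (1.0 is 5 degrees). A call has 1 to 12 rows; each row shifts and turns the commanded pose from where the row before left it; what a row does not reach is not made up. A row lasts 1/8 s, in which the tool goes at most 62.5 mm and 10.7 degrees, less where a joint would pass 70% of its speed; a pose out of reach is approached as far as the arm can. A call is refused whole if a number of a shift passes 62.5 or a number of a turn 1, either way. A call with a gripper value outside its range is refused whole. OPENING is the opening, from 0 (shut) to 1 (fully open), set as the call begins (- or left out, the last holds). The fingers move at their own pace and stop on an object; FORCE is the grip in N (left out, the last holds). Time passes only in rows, so rows that do not move let the fingers close. It gives the time, the measured TCP pose, the force, the opening and the grip force at its end, in the units of the state.
- sense(): the state, without advancing time (a new reading comes with each control period).
- snapshot(name): name is "scene" or "top" or "wrist"; returns the picture (400x640x3 uint8, red, green, blue); there is no depth.
- get_calibration(name): a dict with "fx", "fy", "cx", "cy" (pixels), "world_to_cam" (4x4, takes a point from world to camera coordinates). Camera axes: x right, y down, z forward; pixel columns grow to the right and rows downward; lengths in m; the calibration is good to about 2 mm. A picture is of the moment at which its call begins: read the wrist's pose just before it. get_calibration takes no time and is no camera call; for the wrist camera it gives the pose at the moment of the call.
- sign_off(): hands the job in; it is judged then, once.
The state is a dict: "t": time; "q": joint angles; "qd": joint speeds; "tau": joint torques, N m; "tcp_pos": TCP position; "tool_rot": TCP orientation; "force": force on the tool from outside, world axes, zero at the start; "ft_torque": the same for the moment, N m; "finger_gap": opening from 0.0 (shut) to 1.0 (fully open); "gripper_force": force on a finger pad.
Only numpy, scipy, OpenCV 4.12 (cv2) and the standard library are available. Lean on these libraries where they do the work, as an engineer would, in place of code of your own. Each camera call takes 0.05 s, during which the arm holds its last target. There are 200 camera calls.

### The job

Load the two-port valve block into the shallow test nest, ports up and lying flat inside the rim with its long side along the nest's long side (either way round), so that its weight holds the part-present pin down. Lower it all the way in before you let go, do not drop it, and leave it there.

Things in the scene. Friction and masses are not known exactly. Their poses are not given: they have to be found in the camera images.
- valve_block: The part to load: aluminium block 84 (its x) x 48 (y) x 44 mm high, about 0.5 kg, on the bench; its top has two brass-ringed ports along its length. Origin: centre of underside, z up out of the ports. Grip across the 48 mm. Two aluminium blocks nearby are not wanted: a square one (62 x 62 x 36 mm, one port) and a flat bar (120 x 36 x 24 mm, four small holes).
- nest: Fixed dark steel plate 136 (its x) x 100 (y) x 12 mm with a bright aluminium rim, 12 mm wide and 6 mm above the plate, all round. Pocket inside the rim: 112 (x) x 76 (y) mm, 14 mm spare on each side of the block. Origin: centre of underside, on the bench; pocket floor 12 mm, rim top 18 mm above it. Black sensor box outside the rim at the +x end, 37 mm high with its lamp.
- part_pin (a joint): Travel in m of the part-present pin, a 12 mm brass pin in the middle of the nest's pocket. 0 = free, standing 6 mm above the floor; about 0.006 = level with the floor, as when a block lies flat on it (stop at 0.007). Its spring needs only about 2 N at 0.006: the block's weight holds it down.
There are look-alikes about, which are no part of the job. Leave any blue or brown look-alike of the valve_block alone.

How it is judged:
On the way:
1. the block is lowered into the nest in the grip: still held by the fingers, its underside less than 12 mm above the pocket's floor and its centre within 20 mm of the pocket's middle along each side (contact force between the fingers and valve_block above 0.5 N and z of valve_block in the frame of nest below 0.024 m and x of valve_block in the frame of nest between -0.02 and 0.02 m and y of valve_block in the frame of nest between -0.02 and 0.02 m), for 0.1 s.
At the end, for the whole second after the job is handed in: The valve block lies at rest, released, flat on the nest's floor inside the rim (underside within 2.5 mm of the floor, centre within 20 mm of the pocket's middle along each side, long sides within 0.45 rad, ports up within 0.06 rad) and the part-present pin is held down by more than 4.5 mm (value of joint part_pin above 0.0045 m and z of valve_block in the frame of nest below 0.0145 m and x of valve_block in the frame of nest between -0.02 and 0.02 m and y of valve_block in the frame of nest between -0.02 and 0.02 m and angle between the x axis of valve_block and the x axis of nest, either way round below 0.45 rad and angle between valve_block's own z axis and vertical below 0.06 rad and linear speed of valve_block below 0.01 m/s); the robot touches nothing.
It also fails if it takes over 35 s, if anything falls off the work surface, if the arm or the gripper's body presses on something with over 40 N, if the wrist force passes 120 N, or if a joint passes its speed limit or range.

## Working session

There is one attempt and no reset: what is moved stays moved. The work goes in short steps, Python scripts to look and compute and a shell command to move; the robot and the scene stay as the last step left them, time stands still between calls to the robot, and variables do not carry over. Pictures are saved under pics/ and viewed, at most 10 in all, crops included, and the job is handed in when it is done.

```bash
mkdir -p pics
python3 - <<'E'
from station import *
import cv2
for n in ("top","scene"):
    cv2.imwrite(f"pics/{n}0.png",snapshot(n)[:,:,::-1])
    print(n,get_calibration(n))
s=sense();print(s["t"],s["tcp_pos"],s["tool_rot"],s["finger_gap"])
E
```

```text
top {'fx': 421.7495788122598, 'fy': 421.7495788122598, 'cx': 320.406723332984, 'cy': 195.36937151417996, 'world_to_cam': array([[-0.03889603, -0.99922819,  0.00548884,  0.02535196],
       [-0.97691723,  0.03687174, -0.21041199,  0.57371538],
       [ 0.21004721, -0.01354633, -0.9775974 ,  0.80605825],
       [ 0.        ,  0.        ,  0.        ,  1.        ]])}
scene {'fx': 398.73763559664025, 'fy': 398.73763559664025, 'cx': 316.8372840236434, 'cy': 199.59355358968304, 'world_to_cam': array([[ 4.99604713e-01,  8.66253460e-01, -2.71210421e-04,
        -2.85376892e-01],
       [ 7.20191814e-01, -4.15538772e-01, -5.55563929e-01,
        -3.66299808e-01],
       [-4.81371874e-01,  2.77367034e-01, -8.31473780e-01,
         1.16207996e+00],
       [ 0.00000000e+00,  0.00000000e+00,  0.00000000e+00,
         1.00000000e+00]])}
0.1 [ 0.28287283 -0.55698384  0.4038308 ] [ 9.72534986e-01  2.32754730e-01 -5.96095973e-05 -9.65629053e-04] 1.0028408746278836
```

View pics/top0.png

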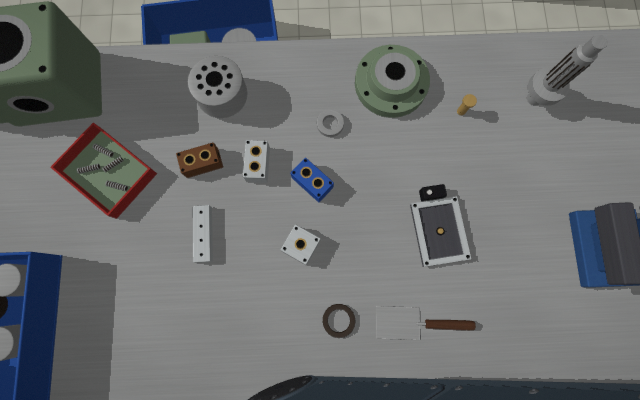

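View pics/scene0.png

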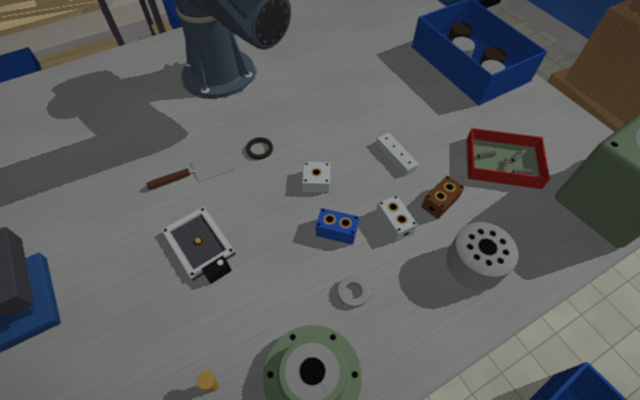

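The top view shows these candidates:
- Silver two-port block at (256,158)
- Brown look-alike at (200,158)
- Blue look-alike at (312,180)
- Square one-port block at (300,244)
- Four-hole bar at (201,233)

The silver two-port block fits: it's aluminium with two brass-ringed ports. The nest is at (440,231), with its sensor box at (433,192).

```bash
cat > h.py <<'E'
import numpy as np, cv2
def cast(cal,uv,z):
    W=np.array(cal["world_to_cam"]);R,t=W[:3,:3],W[:3,3];c=-R.T@t
    uv=np.atleast_2d(np.array(uv,float))
    d=np.c_[(uv[:,0]-cal["cx"])/cal["fx"],(uv[:,1]-cal["cy"])/cal["fy"],np.ones(len(uv))]@R
    return (c+d*((z-c[2])/d[:,2])[:,None])[:,:2]
def blob(img,roi,thr,z,cal):
    x0,y0,x1,y1=roi;h=cv2.cvtColor(img,cv2.COLOR_RGB2HSV)[y0:y1,x0:x1]
    m=((h[...,2]>thr)&(h[...,1]<40)).astype(np.uint8)
    cs=cv2.findContours(m,cv2.RETR_EXTERNAL,cv2.CHAIN_APPROX_NONE)[0]
    c=max(cs,key=cv2.contourArea)[:,0]+[x0,y0]
    p=cast(cal,c,z); (cx,cy),(w,hh),a=cv2.minAreaRect((p*1000).astype(np.float32))
    if w<hh: w,hh,a=hh,w,a+90
    return dict(c=(round(cx,1),round(cy,1)),size=(round(w,1),round(hh,1)),long_axis_deg=round((a+90)%180-90,1))
E
python3 - <<'E'
from h import *; from station import *
im=cv2.imread("pics/top0.png")[:,:,::-1].copy(); cal=get_calibration("top")
v=cv2.cvtColor(im,cv2.COLOR_RGB2GRAY); print(v[145:175:5,235:280:5]); 
for t in (150,165,180):
  print(t,blob(im,(235,130,280,190),t,.044,cal),blob(im,(400,190,480,275),t,.018,cal))
print(cast(cal,[[256,150.5],[254.5,166.5]],.044),cast(cal,[[440.5,231]],.018))
cv2.imwrite("pics/crop0.png",cv2.resize(im[125:275,170:350,::-1],None,fx=4,fy=4,interpolation=cv2.INTER_CUBIC))
E
```

```text
[[140 139 171 167 156 167 168 137 138]
 [131 135 183 136  14 131 167  94  95]
 [ 95  94 168 166 108 168 164  94  92]
 [ 93  95 170 167 165 169 165  93  92]
 [ 95  95 171  97  14 149 144  96  95]
 [ 92  92 170 151  90 166 109  94  94]]
150 {'c': (664.0, 140.7), 'size': (82.0, 46.5), 'long_axis_deg': -4.3} {'c': (498.0, -249.1), 'size': (135.5, 100.2), 'long_axis_deg': 6.7}
165 {'c': (664.5, 140.5), 'size': (80.7, 45.2), 'long_axis_deg': -4.4} {'c': (498.5, -249.5), 'size': (132.2, 98.4), 'long_axis_deg': 6.8}Traceback (most recent call last):
  File "<stdin>", line 5, in <module>
  File "h.py", line 11, in blob
    c=max(cs,key=cv2.contourArea)[:,0]+[x0,y0]
      ~~~^^^^^^^^^^^^^^^^^^^^^^^^
ValueError: max() iterable argument is empty
```

Run:
```python
from h import *; from station import *
im=cv2.imread("pics/top0.png"); cal=get_calibration("top")
print(cast(cal,[[291,165],[222,160]],.044),cast(cal,[[440.5,231]],.018))
cv2.imwrite("pics/crop0.png",cv2.resize(im[125:275,170:350],None,fx=4,fy=4,interpolation=cv2.INTER_CUBIC))
```

```text
[[0.64636425 0.06311166]
 [0.66292731 0.20983803]] [[ 0.49649185 -0.24922473]]
```

View pics/crop0.png

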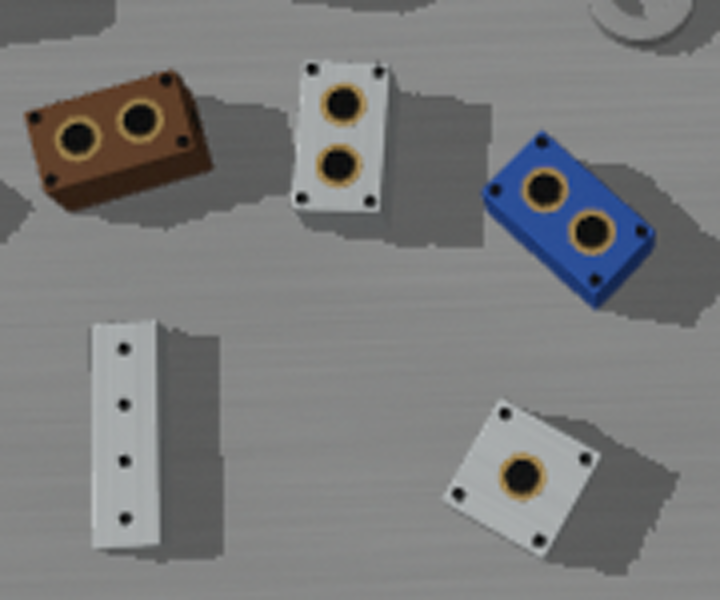

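The crop confirms it: the silver block at top-view (256,158) has two brass-ringed ports. The square has one port, the bar has four holes, and the brown and blue blocks are to be left alone. Now moving to hover.

```bash
python3 -m jog '{"linear":[[27,50,-6],[27,50,-6],[27,50,-6],[27,50,-6],[27,50,-6],[27,50,-6],[27,50,-6],[27,50,-6],[27,50,-6],[27,50,-6],[27,50,-6],[27,50,-6]],"turn":[-0.52,-0.52,-0.52,-0.52,-0.52,-0.52,-0.52,-0.52,-0.52,-0.52,-0.52,-0.52]}' 0.85 50
python3 -m jog '{"linear":[[27,50,-6],[20,40,-6],[0,0,0],[0,0,0]],"turn":[0,0,0,0]}'
python3 - <<'E'
from h import *; from station import *
s=sense();cal=get_calibration("wrist");im=snapshot("wrist")
cv2.imwrite("pics/w1.png",im[:,:,::-1]);print(s["t"],s["tcp_pos"],s["tool_rot"],s["q"],s["finger_gap"])
W=cal["world_to_cam"];p=W[:3,:3]@[.664,.1406,.044]+W[:3,3];print(p[0]/p[2]*cal["fx"]+cal["cx"],p[1]/p[2]*cal["fy"]+cal["cy"])
E
```

```text
t: 1.6
tcp_pos: [0.6076, 0.0445, 0.3321]
tool_rot: [0.999, -0.038, -0.0, 0.0]
force: [0.4, -1.8, -0.3]
finger_gap: 0.846
gripper_force: 0.0
t: 2.1
tcp_pos: [0.6535, 0.1326, 0.3201]
tool_rot: [0.999, -0.037, -0.001, 0.0]
force: [0.0, -0.4, 0.8]
finger_gap: 0.855
gripper_force: 0.0
2.1 [0.65345114 0.1325908  0.32005386] [ 9.99311445e-01 -3.70905662e-02 -9.04942851e-04  3.27629556e-04] [ 3.30358880e-02  6.78863531e-01  1.39385772e+00 -6.00327416e-04
  1.07072283e+00  1.67831874e+00] 0.8552558574111075
308.047357521483 195.59192601881801
```

View pics/w1.png

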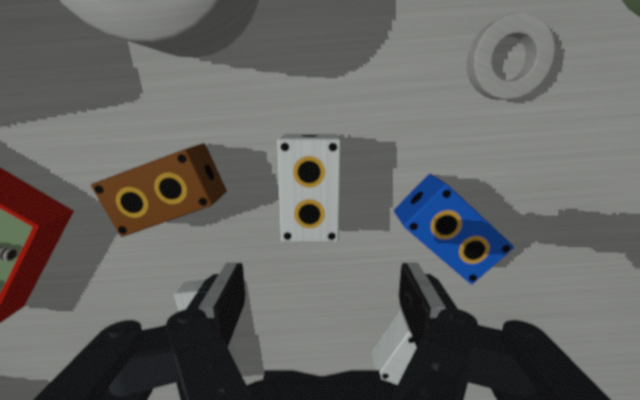

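The wrist view shows the block's top face centred near (309,190), between the brown block (160,192) and the blue one (453,230). I'll refine its pose from this picture.

Run:
```python
from h import *; from station import *
im=cv2.imread("pics/w1.png")[:,:,::-1].copy();cal=get_calibration("wrist")
for t in (150,165): print(blob(im,(265,137,352,255),t,.044,cal))
print(cast(cal,[[308.5,171.5],[309.5,213.5]],.044)*1000)
```

```text
{'c': (666.8, 140.1), 'size': (81.5, 46.5), 'long_axis_deg': -4.7}
{'c': (669.7, 144.0), 'size': (73.9, 36.7), 'long_axis_deg': -4.5}
[[683.09929266 137.9531064 ]
 [649.13662167 140.1412296 ]]
```

```bash
python3 -m jog '{"linear":[[12,7,-20],[0,0,-30],[0,0,-30],[0,0,-30],[0,0,-27],[0,0,0],[0,0,0]],"turn":[0,0,0,0,0,0,0]}' 0.85 50
python3 -m jog '{"linear":[[0,0,0],[0,0,0],[0,0,0],[0,0,0],[0,0,0],[0,0,0]],"turn":[0,0,0,0,0,0]}' 0 50
python3 -m jog '{"linear":[[0,0,10],[0,0,30],[0,0,40],[0,0,40],[0,0,0]],"turn":[0,0,0,0,0]}'
python3 - <<'E'
from h import *; from station import *
cv2.imwrite("pics/w2.png",snapshot("wrist")[:,:,::-1])
E
```

```text
t: 3.02
tcp_pos: [0.6664, 0.1388, 0.1849]
tool_rot: [0.999, -0.038, 0.001, -0.0]
force: [0.2, -0.4, -0.0]
finger_gap: 0.85
gripper_force: 0.0
t: 3.78
tcp_pos: [0.6667, 0.14, 0.1857]
tool_rot: [0.999, -0.038, 0.002, -0.0]
force: [-0.9, 1.1, 6.6]
finger_gap: 0.556
gripper_force: 55.0
t: 4.4
tcp_pos: [0.6669, 0.1398, 0.3069]
tool_rot: [0.999, -0.037, 0.004, -0.0]
force: [0.4, 0.6, -5.1]
finger_gap: 0.557
gripper_force: 53.8
```

View pics/w2.png

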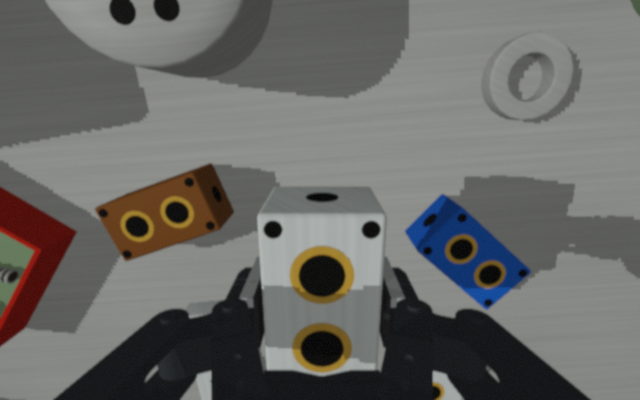

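The grip holds: the block is centred and level between the fingers at (322,290). Carrying it to above the nest.

```bash
python3 -m jog '{"linear":[[-8,-20,0],[-17,-39,0],[-17,-39,0],[-17,-39,0],[-17,-39,0],[-17,-39,0],[-17,-39,0],[-17,-39,0],[-17,-39,0],[-17,-39,0],[-8,-18,0],[0,0,0]],"turn":[0.2,0.2,0.2,0.2,0.2,0.2,0.2,0.2,0.2,0.2,0.26,0]}'
```

```text
t: 5.95
tcp_pos: [0.4955, -0.2503, 0.3013]
tool_rot: [0.998, 0.06, -0.002, -0.002]
force: [0.1, 0.7, -5.5]
finger_gap: 0.556
gripper_force: 53.6
```

Run:
```python
from h import *; from station import *
a=[]
for n in ("wrist","top"):
    cal=get_calibration(n);im=snapshot(n);a.append(im[:,:,::-1])
    if n=="wrist": print("ports",cast(cal,[[322,274],[322,347]],.165)*1000)
cv2.imwrite("pics/wt3.png",cv2.resize(np.vstack(a)[:,:],None,fx=.75,fy=.75,interpolation=cv2.INTER_AREA))
s=sense();print(s["t"],s["tcp_pos"],s["tool_rot"],s["finger_gap"],s["gripper_force"])
```

```text
ports [[ 514.34196465 -249.21389093]
 [ 482.05305792 -253.09647243]]
6.05 [ 0.49626433 -0.24859282  0.30186924] [ 0.99814708  0.06080388 -0.00158713 -0.00166436] 0.554963559909524 53.62053394317627
```

View pics/wt3.png

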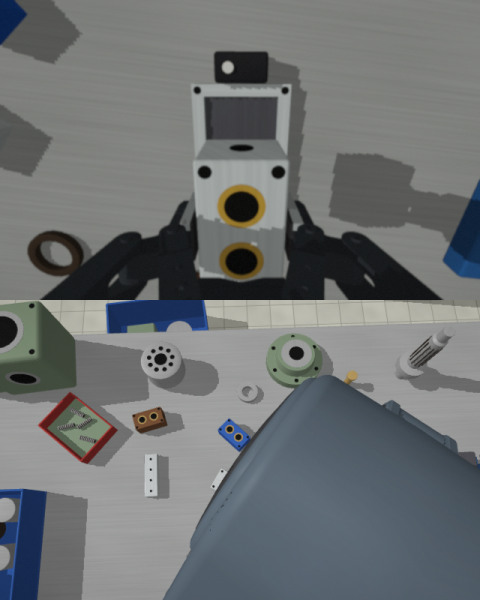

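The block sits in line over the nest: in the wrist half, the nest's rim is around (240,115) behind the block, with square sides. Port rays put the block within about 2 mm of the nest's middle. Lowering now.

```bash
python3 -m jog '{"linear":[[0,2,-20],[0,0,-25],[0,0,-25],[0,0,-20],[0,0,-5],[0,0,-3],[0,0,0],[0,0,0]],"turn":[0,0,0,0,0,0,0,0]}'
python3 - <<'E'
from h import *; from station import *
cal=get_calibration("wrist");cv2.imwrite("pics/w4.png",snapshot("wrist")[:,:,::-1])
print(cast(cal,[[322,274],[322,347]],.063)*1000)
E
```

```text
t: 7.05
tcp_pos: [0.4972, -0.2474, 0.2064]
tool_rot: [0.998, 0.061, 0.001, 0.0]
force: [-0.5, 0.6, -4.9]
finger_gap: 0.553
gripper_force: 53.4
[[ 512.71329649 -247.30433106]
 [ 478.36654972 -251.54361353]]
```

View pics/w4.png

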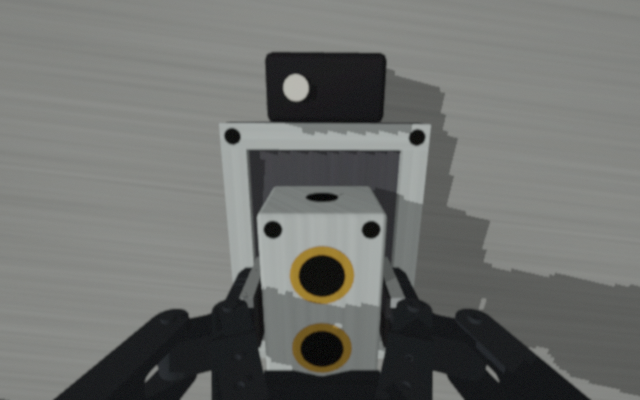

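The block is just above the pocket, laterally centred (rim 220–430, block 258–386). Checking the x position against the far inner rim edge at row 151, then lowering the rest.

```bash
python3 - <<'E'
from h import *; from station import *
cal=get_calibration("wrist")
print("inner far edge",cast(cal,[[324,151]],.018)*1000,"outer",cast(cal,[[325,124]],.018)*1000,"block top far edge",cast(cal,[[321,213]],.065)*1000)
E
python3 -m jog '{"linear":[[0,0,-3],[0,0,-3],[0,0,-1],[0,0,0],[0,0,0]],"turn":[0,0,0,0,0]}'
```

```text
inner far edge [[ 554.06702898 -243.35917665]] outer [[ 566.67696574 -242.2551189 ]] block top far edge [[ 538.18221385 -243.81255308]]
t: 7.72
tcp_pos: [0.4971, -0.2474, 0.1988]
tool_rot: [0.998, 0.061, 0.0, 0.0]
force: [0.7, -0.4, -3.7]
finger_gap: 0.55
gripper_force: 53.6
```

```bash
python3 -m jog '{"linear":[[0,0,-1],[0,0,-1],[0,0,0],[0,0,0]],"turn":[0,0,0,0]}'
```

```text
t: 8.22
tcp_pos: [0.497, -0.2474, 0.1977]
tool_rot: [0.998, 0.061, 0.0, 0.0]
force: [-1.7, -0.5, 6.1]
finger_gap: 0.556
gripper_force: 54.8
```

Contact: the force went from about -5 N to +6 N, so the block is on the floor. Releasing to a modest opening and retreating straight up.

```bash
python3 -m jog '{"linear":[[0,0,0],[0,0,0],[0,0,0],[0,0,0]],"turn":[0,0,0,0]}' 0.8
python3 -m jog '{"linear":[[0,0,10],[0,0,25],[0,0,40],[0,0,50],[0,0,0],[0,0,0]],"turn":[0,0,0,0,0,0]}'
python3 - <<'E'
from h import *; from station import *
cal=get_calibration("wrist");im=snapshot("wrist");cv2.imwrite("pics/w5.png",im[:,:,::-1])
E
```

```text
t: 8.72
tcp_pos: [0.4969, -0.2472, 0.1965]
tool_rot: [0.998, 0.061, -0.0, -0.0]
force: [0.2, 0.6, 0.2]
finger_gap: 0.799
gripper_force: 0.0
t: 9.48
tcp_pos: [0.4966, -0.247, 0.322]
tool_rot: [0.998, 0.061, 0.0, 0.0]
force: [-0.5, -0.2, -0.3]
finger_gap: 0.801
gripper_force: 0.0
```

View pics/w5.png

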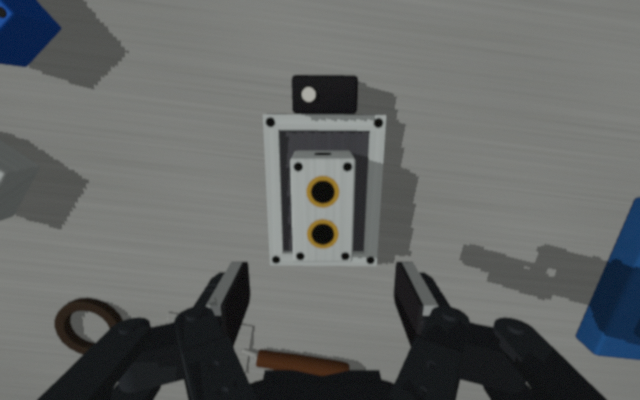

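The block lies in the pocket, released, with its ports at (322,191) and (322,233) and the rim clear all round. One position check, then hand in.

Run:
```python
from h import *; from station import *
cal=get_calibration("wrist")
p=cast(cal,[[322.5,191],[322.5,233]],.056)*1000
c=cast(cal,[[270.5,122],[378.5,122.5],[370.5,260],[276,260]],.018)*1000
d=p.mean(0)-c.mean(0);print(p.mean(0),c.mean(0),np.linalg.norm(p[0]-p[1]),d)
if abs(d).max()<14: print(sign_off())
```

```text
[ 496.16318366 -248.99144909] [ 498.86439539 -249.94117939] 33.75839314805541 [-2.70121173  0.9497303 ]
the job is handed in; nothing more can be done
None
```

The valve block is in the nest, lowered to the floor before release, ports up, aligned with the nest and about 3 mm off the pocket's middle by camera; I handed in after about 9.5 s but didn't read the part-present pin directly.

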